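# Refresh the cells of a controller's backup battery box

### The job

Slide the orange thumb latch on the battery box aside so that its cover springs open, then take out the spent red-topped cells and lay them in the red discard tray. Fill every pocket that is then empty with a fresh cell from the mat, standing white top up and fully down, leaving the good cells that are already in the box where they are and the other things on the bench undisturbed. Finally shut the cover so that the latch snaps home and holds it.

Things in the scene. Friction and masses are not known exactly. Their poses are not given: they have to be found in the camera images.
- bbox: black battery box, 100 (x) x 212 (y) mm, rim 58 mm high, fixed on a 240 x 246 x 3 mm plate on the bench. Origin: box centre at bench level; x from latch side to hinge side, y along the pockets; turned up to 0.25 rad. Walls 3 mm, inner faces at x = +-47 mm. A block on its front (x -86 to -50, y -35 to 35, top 55 mm high) carries the latch. Five pockets inside, in a row along y
- cover (a joint): dark flat cover 100 (x) x 212 (y) x 5 mm; rad: 0 shut (latched: up to 0.03), 2.0 fully open, leaning back. Hinge line at box x = 50, z = 58 mm, at its underside; a steel nose 6 mm wide juts 9 mm from mid free edge. A weak spring (0.1 N m) opens it once unlatched. To shut: push its outer face over from behind, press down near the front edge (5 to 8 N) until the latch snaps over by itself
- latch (a joint): thumb latch, travel in m along the box's +y: 0 home (locked), 0.012 at its stop. The cover is free from about 0.005 on. A spring (3 N at home, 5 N at the stop) drives it home again when let go
- latch_tab (a point): centre of the top face of the latch's orange tab, 16 (x) x 20 (y) x 25 mm tall, at box x = -68 mm, top 82 mm above the bench; the block's top beside it is free for 25 mm on both sides (y) when home. A steel tongue with a ramp reaches from it over the cover's nose (to box x = -50, y -1 to 10 mm)
- discard: the red open discard tray, 140 x 140 x 50 mm, walls and floor about 4 mm, fixed; origin at the centre of its underside
- pocket0 (a point): centre of the floor of pocket 0, at box x = 0, y = -80, z = 13 mm. Pocket 35 x 35 mm; 5 mm dividers to the next pockets 20 mm high, ribs before and behind (x 18 to 22 mm either way) 8 mm high, then 25 mm free to the wall: grip along box x, opened to about 48 mm so that the finger backs clear the rim (only 10 mm free between cells). A seated cell's origin lies within 4 mm
- pocket1 (a point): centre of the floor of pocket 1, at box x = 0, y = -40, z = 13 mm. Pocket 35 x 35 mm; 5 mm dividers to the next pockets 20 mm high, ribs before and behind (x 18 to 22 mm either way) 8 mm high, then 25 mm free to the wall: grip along box x, opened to about 48 mm so that the finger backs clear the rim (only 10 mm free between cells). A seated cell's origin lies within 4 mm
- pocket2 (a point): centre of the floor of pocket 2, at box x = 0, y = 0, z = 13 mm. Pocket 35 x 35 mm; 5 mm dividers to the next pockets 20 mm high, ribs before and behind (x 18 to 22 mm either way) 8 mm high, then 25 mm free to the wall: grip along box x, opened to about 48 mm so that the finger backs clear the rim (only 10 mm free between cells). A seated cell's origin lies within 4 mm
- pocket3 (a point): centre of the floor of pocket 3, at box x = 0, y = 40, z = 13 mm. Pocket 35 x 35 mm; 5 mm dividers to the next pockets 20 mm high, ribs before and behind (x 18 to 22 mm either way) 8 mm high, then 25 mm free to the wall: grip along box x, opened to about 48 mm so that the finger backs clear the rim (only 10 mm free between cells). A seated cell's origin lies within 4 mm
- pocket4 (a point): centre of the floor of pocket 4, at box x = 0, y = 80, z = 13 mm. Pocket 35 x 35 mm; 5 mm dividers to the next pockets 20 mm high, ribs before and behind (x 18 to 22 mm either way) 8 mm high, then 25 mm free to the wall: grip along box x, opened to about 48 mm so that the finger backs clear the rim (only 10 mm free between cells). A seated cell's origin lies within 4 mm
- good0: a good cell already in one of the pockets at the start: blue with a white top, 30 mm across and 40 mm tall, 50 to 100 g, its lowest 10 mm a heavy steel foot; origin at the centre of its underside, z along its axis towards the top. May be absent
- good1: a good cell already in one of the pockets at the start: blue with a white top, 30 mm across and 40 mm tall, 50 to 100 g, its lowest 10 mm a heavy steel foot; origin at the centre of its underside, z along its axis towards the top. May be absent
- good2: a good cell already in one of the pockets at the start: blue with a white top, 30 mm across and 40 mm tall, 50 to 100 g, its lowest 10 mm a heavy steel foot; origin at the centre of its underside, z along its axis towards the top. May be absent
- spent0: a spent cell in one of the pockets at the start: grey with a red top, 30 mm across and 40 mm tall, 50 to 100 g, its lowest 10 mm a heavy steel foot; origin at the centre of its underside, z along its axis towards the top. May be absent
- spent1: a spent cell in one of the pockets at the start: grey with a red top, 30 mm across and 40 mm tall, 50 to 100 g, its lowest 10 mm a heavy steel foot; origin at the centre of its underside, z along its axis towards the top. May be absent
- spare0: a fresh spare cell standing on the grey mat (level with the bench) on the bench: blue with a white top, 30 mm across and 40 mm tall, 50 to 100 g, its lowest 10 mm a heavy steel foot; origin at the centre of its underside, z along its axis towards the top
- spare1: a fresh spare cell standing on the grey mat (level with the bench) on the bench: blue with a white top, 30 mm across and 40 mm tall, 50 to 100 g, its lowest 10 mm a heavy steel foot; origin at the centre of its underside, z along its axis towards the top
- spare2: a fresh spare cell standing on the grey mat (level with the bench) on the bench: blue with a white top, 30 mm across and 40 mm tall, 50 to 100 g, its lowest 10 mm a heavy steel foot; origin at the centre of its underside, z along its axis towards the top
- spare3: a fresh spare cell standing on the grey mat (level with the bench) on the bench: blue with a white top, 30 mm across and 40 mm tall, 50 to 100 g, its lowest 10 mm a heavy steel foot; origin at the centre of its underside, z along its axis towards the top
- driver: bystander: orange-handled screwdriver, about 200 mm long
- tape: bystander: black tape roll, 90 mm across, 20 mm tall
- spool: bystander: blue spool, 84 mm across, 60 mm tall
- plug: bystander: green terminal plug, 60 x 20 x 22 mm
- ferrules: bystander: flat ferrule box, 110 x 70 x 25 mm
Things that resemble listed ones, but are neither listed nor needed, are in the scene too. Leave any yellow look-alike of the spare0 alone.

How it is judged (in metres and radians):
On the way, in this order (a step that is already met when the one before it is completed fails the run):
1. the latch is slid aside (value of joint latch above 0.004 m).
2. the cover has sprung wide open (value of joint cover above 1.5 rad), for 0.2 s.
At the end, for the whole second after the job is handed in: cover shut (under 0.05 rad) and at rest with the latch home (under 3 mm); each of the five pockets holds a blue cell standing fully down, white top up (its origin within 9 mm of the pocket's floor centre); every spent cell lies or stands at rest inside the discard tray (value of joint cover below 0.05 rad and value of joint latch below 0.003 m and velocity of joint cover below 0.1 rad/s and distance between any of good0, good1, good2, spare0, spare1, spare2, spare3 and pocket0 below 0.009 m and distance between any of good0, good1, good2, spare0, spare1, spare2, spare3 and pocket1 below 0.009 m and distance between any of good0, good1, good2, spare0, spare1, spare2, spare3 and pocket2 below 0.009 m and distance between any of good0, good1, good2, spare0, spare1, spare2, spare3 and pocket3 below 0.009 m and distance between any of good0, good1, good2, spare0, spare1, spare2, spare3 and pocket4 below 0.009 m and x of spent0 in the frame of discard between -0.066 and 0.066 m and y of spent0 in the frame of discard between -0.066 and 0.066 m and z of each of spent0, spent1 in the frame of discard below 0.048 m and linear speed of each of spent0, spent1 below 0.05 m/s and x of spent1 in the frame of discard between -0.066 and 0.066 m and y of spent1 in the frame of discard between -0.066 and 0.066 m); the robot touches nothing.
It fails at once if a good cell that was already in the box is taken out of its pocket (moved over 25 mm) (distance of any of good0, good1, good2 from where it was at the start of the episode above 0.025 m).
It fails at once if a bystander is pushed over 40 mm from its place (distance of any of driver, tape, spool, plug, ferrules from where it was at the start of the episode above 0.04 m).
Of good0, good1, good2 only 1 to 2 are there at a start; the rules pass over those that are not, and their reading is None.
Of spent0, spent1 only 1 to 2 are there at a start; the rules pass over those that are not, and their reading is None.
At some moment in a run one of spare0, spare1, spare2, spare3 may be knocked a few centimetres aside while the robot is not near it.
It also fails if it takes over 210 s, if anything falls off the work surface, if the arm or the gripper's body presses on something with over 40 N, if the wrist force passes 120 N, or if a joint passes its speed limit or range.

### The arm

A 7-joint arm with a two-finger parallel gripper is mounted at the origin on the work surface. World frame = base frame: x ahead of the robot, y to its left, z up, the work surface at z = 0. Lengths are in mm, angles in rad, forces in N, time in s.
With the tool pointing down it reaches from about 400 to 875 mm from the base axis. Payload 4.4 kg.
Tool frame: the origin (TCP) lies on the centre line of the jaws, within the pads' length; the fingertips stand 19 mm ahead of it and the grasp point (between the pads) is the TCP; z points along the fingers, y is the direction in which the jaws open and shut (so a half turn about z gives the same grasp; the last joint's range is limited). The gripper opens to 85 mm and grips with 20 to 120 N. Pads are 22 mm wide; open, the fingers measure 114 mm over their backs; the gripper's body (76 mm by 85 mm) begins 54 mm behind the grasp point. The pads swing forward as they close: fully open they stand 13 mm farther back than shut.
Start: joints at [1.143, 0.628, 0.038, 1.517, -0.027, 0.996, -0.02], TCP at [230.1, -607.924, 250.313] pointing down, gripper open.
Joint ranges: [-3.06, 3.06], [-0.37, 2.12], [-1.25, 1.32], [0.18, 2.47], [-1.1, 4.24], [0.23, 1.98], [-2.94, 2.94]. Speed limits (rad/s): [2.57, 2.57, 3.14, 3.14, 3.14, 3.14, 3.14].

### API

Orientations are given as a unit quaternion [w, x, y, z].
In Python, from workcell import sensors, read_camera, job gives the robot as it stands.
- The arm moves only by the tool carry_out, never from a script. Its argument "deltas" is a list of rows, each a list of 2 entries, a list of its own where there are three numbers: the shift along the tool's x, y, z in mm, then the turn about the tool's z in degrees. In form: [[[x, y, z], turn], ...]. A call has 1 to 8 rows; each row is the pose to reach, as a shift and turn from the pose measured when the call began, along the tool's axes at that moment; what a row does not reach only later rows make up. A row lasts 1/10 s, in which the tool goes at most 50 mm and 8.59 degrees, less where a joint would pass 70% of its speed; a pose out of reach is approached as far as the arm can. A call with a gripper value outside its range is refused whole. "gripper" is the gripper's target within -1 to 1 (shut at 1, half-way at 0, fully open at -1), set as the call begins (left out, the last holds). The fingers move at their own pace and stop on an object; the grip force is fixed at half the most. Time passes only in rows, so rows that repeat a pose let the fingers close. It gives the time, the measured TCP pose, the force and the opening at its end, in the units of the state.
- sensors.observe(): the state, without advancing time (a new reading comes with each control period).
- read_camera(name): name is "scene" or "top"; returns a dict with "pixels" (420x560x3 uint8, red, green, blue), "depth" (420x560 float32, mm along the optical axis (not along the pixel's ray), 0 where there is no reading), "fx", "fy", "cx", "cy" (pixels), "R" (3x3) and "t" (3): a world point X has camera coordinates R X + t. Camera axes: x right, y down, z forward; pixel columns grow to the right and rows downward; lengths in mm; the calibration is good to about 2 mm. A picture is of the moment at which its call begins.
- job.job_done(): hands the job in, once; it reports no verdict.
The state is a dict: "clock": time; "joint_positions": joint angles; "joint_vel": joint speeds; "joint_efforts": joint torques, N m; "eef_pos": TCP position; "orientation": TCP orientation; "force": force on the tool from outside, world axes, zero at the start; "moment": the same for the moment, N m; "width": finger opening in mm.
Only numpy, scipy, OpenCV 4.12 (cv2) and the standard library are available. Lean on these libraries where they do the work, as an engineer would, in place of code of your own. Each camera call takes 0.05 s, during which the arm holds its last target. There are 200 camera calls.

## Working session

There is one attempt and no reset: what is moved stays moved. The work goes in short steps, Python scripts to look and compute and a tool call to move; the robot and the scene stay as the last step left them, time stands still between calls to the robot, and variables do not carry over. Pictures are saved under pics/ and viewed, about 12 in all and at most 16, crops included, and the job is handed in when it is done.

Besides the shell and the picture viewer there is one more tool, called after "Request:" as name([rows], argument=value, ...), one row to a line, values as JSON. carry_out: Moves the arm, as the interface text tells. Its arguments: {"type":"object","properties":{"deltas":{"type":"array"},"gripper":{"type":"number"}},"required":["deltas"]}

```bash
mkdir -p pics
cat > h.py <<'E'
import numpy as np, cv2
from workcell import sensors, read_camera, job
def cam(n,save=None):
    c=read_camera(n)
    if save: cv2.imwrite('pics/'+save,c['pixels'][:,:,::-1])
    return c
def world(c,u,v,d):
    p=np.array([(u-c['cx'])/c['fx']*d,(v-c['cy'])/c['fy']*d,d]); return np.array(c['R']).T@(p-np.array(c['t']))
def plane(c,u,v,z):
    R=np.array(c['R']);o=-R.T@np.array(c['t']);r=R.T@np.array([(u-c['cx'])/c['fx'],(v-c['cy'])/c['fy'],1.]);return o+r*(z-o[2])/r[2]
def cloud(c):
    v,u=np.mgrid[:420,:560];d=c['depth'];P=np.stack([(u-c['cx'])/c['fx']*d,(v-c['cy'])/c['fy']*d,d],-1)-np.array(c['t'])
    W=P@np.array(c['R']);W[d==0]=np.nan;return W
E
python3 - <<'E'
from h import *
for n in('top','scene'):
    c=cam(n,n+'0.png');print(n,c['fx'],np.round(-np.array(c['R']).T@np.array(c['t'])),np.round(c['R'],2).tolist())
s=sensors.observe();print(s)
a=cv2.imread('pics/top0.png');b=cv2.imread('pics/scene0.png');cv2.imwrite('pics/top0b.png',cv2.resize(a,(800,600),interpolation=3));cv2.imwrite('pics/scene0b.png',cv2.resize(b,(800,600),interpolation=3))
E
```

```text
top 397.2167871827376 [ 346.   10. 1201.] [[-0.14, -0.99, -0.01], [-0.97, 0.14, -0.21], [0.21, -0.02, -0.98]]
scene 506.9541774147963 [1382. -359.  742.] [[0.4, 0.91, 0.0], [0.56, -0.25, -0.79], [-0.72, 0.32, -0.61]]
{'clock': 0.1, 'joint_positions': array([ 1.1431996 ,  0.62924901,  0.03846116,  1.51824158, -0.02699427,
        0.99634284, -0.02001856]), 'joint_vel': array([-4.74611645e-04, -2.20862691e-03,  1.62122153e-03, -2.53610366e-03,
        1.61624307e-03,  3.01644423e-04,  1.48127319e-05]), 'joint_efforts': array([ 2.59506276e-03, -5.64537799e+01,  1.23052452e+00, -1.93974048e+01,
        1.13243406e-02,  5.53825565e-03, -7.20597342e-07]), 'eef_pos': array([ 229.90325416, -607.42028126,  249.49278849]), 'orientation': array([-8.44171722e-04,  9.83684627e-01,  1.79899454e-01, -1.70337119e-04]), 'force': array([ 0.63022819, -0.09824403,  0.01381016]), 'moment': array([-0.03492448,  0.02727771,  0.00690893]), 'width': 85.4407592987697}
```

View pics/top0b.png

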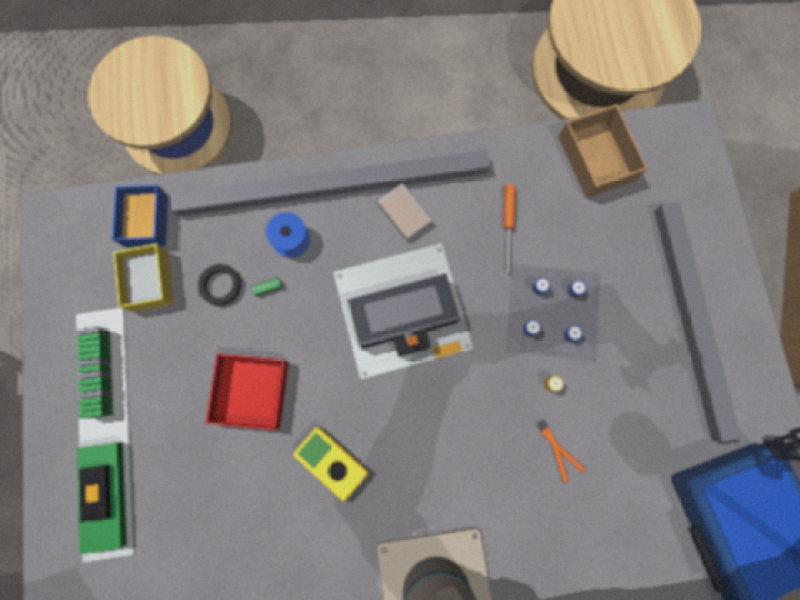

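View pics/scene0b.png

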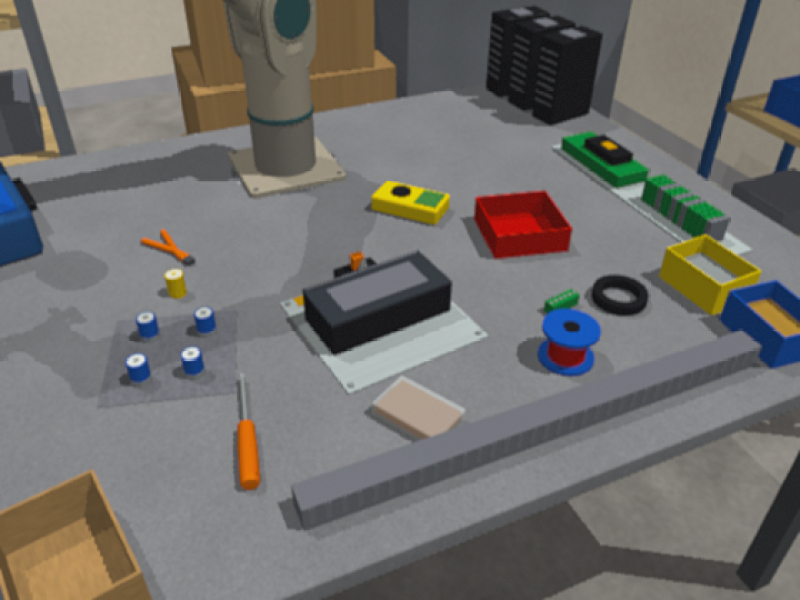

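The top view (enlarged 800x600) shows the box at (405,310) with its latch tab at (412,340) on the robot's side. The flat orange patch at (450,349) is only a label on the plate. The tray is at (248,392) and the spares are at (541,286), (578,288), (533,328) and (575,333); the yellow look-alike is at (555,384). Next I measure these.

```bash
cat >> h.py <<'E'
def spares(c):
    hsv=cv2.cvtColor(c['pixels'],cv2.COLOR_RGB2HSV);W=cloud(c);out=[]
    m=((hsv[...,0]>100)&(hsv[...,0]<130)&(hsv[...,1]>120)).astype(np.uint8)
    m=cv2.morphologyEx(m,cv2.MORPH_CLOSE,np.ones((5,5)))
    n,l,st,ce=cv2.connectedComponentsWithStats(m)
    for i in range(1,n):
        if 30<st[i,4]<600:
            P=W[l==i];t=P[P[:,2]>34]
            out.append((ce[i].round(),st[i,4],np.nanmedian(P[:,2]).round(),(t[:,:2].min(0)+t[:,:2].max(0))/2 if len(t) else None,len(t)))
    return out
E
python3 - <<'E'
from h import *
np.set_printoptions(suppress=True,precision=1)
c=cam('top');W=cloud(c);px=c['pixels'];hsv=cv2.cvtColor(px,cv2.COLOR_RGB2HSV)
for r in spares(c):print(r)
# white tops
g=(hsv[...,1]<70)&(hsv[...,2]>150)&(W[...,2]>33)&(W[...,2]<48)
n,l,st,ce=cv2.connectedComponentsWithStats(g.astype(np.uint8))
for i in range(1,n):
    if st[i,4]>4: print('white',ce[i],st[i,4],plane(c,*ce[i],40),np.nanmedian(W[l==i][:,2]))
# cover
roi=np.zeros(g.shape,bool);roi[185:250,235:330]=1
m=roi&(W[...,2]>58)&(W[...,2]<68)
n,l,st,ce=cv2.connectedComponentsWithStats(m.astype(np.uint8));i=1+st[1:,4].argmax();q=l==i
print('lid z',np.nanmedian(W[q][:,2]),q.sum());print(cv2.minAreaRect(W[q][:,:2].astype(np.float32)))
cn,_=cv2.findContours(q.astype(np.uint8),0,2);pr=[plane(c,*p[0],63)[:2] for p in max(cn,key=len)]
print('lid px',cv2.minAreaRect(np.array(pr,np.float32)))
# plate
p=(hsv[...,1]<60)&(hsv[...,2]>175)
k=p.copy();k[:165]=0;k[270:]=0;k[:,:225]=0;k[:,335:]=0
n,l,st,ce=cv2.connectedComponentsWithStats(cv2.morphologyEx(k.astype(np.uint8),3,np.ones((3,3))));i=1+st[1:,4].argmax()
cn,_=cv2.findContours((l==i).astype(np.uint8),0,2);pr=[plane(c,*p[0],3)[:2] for p in max(cn,key=len)]
print('plate',cv2.minAreaRect(np.array(pr,np.float32)))
# tab
o=(hsv[...,0]<22)&(hsv[...,1]>150)&roi;
n,l,st,ce=cv2.connectedComponentsWithStats(o.astype(np.uint8))
for i in range(1,n):
    if st[i,4]>5: print('orange',ce[i],st[i,4],np.nanpercentile(W[l==i][:,2],[10,50,90]),plane(c,*ce[i],82))
# tray
r=((hsv[...,0]<6)|(hsv[...,0]>174))&(hsv[...,1]>150)
n,l,st,ce=cv2.connectedComponentsWithStats(r.astype(np.uint8));i=1+st[1:,4].argmax();P=W[l==i];P=P[P[:,2]>42];print('tray',cv2.minAreaRect(P[:,:2].astype(np.float32)),np.median(P[:,2]))
E
```

```text
(array([131., 102.]), np.int32(181), np.float64(-677.0), None, 0)
(array([ 98., 151.]), np.int32(572), np.float64(39.0), array([840.3, 521.4]), 372)
white [379.3 198.8] 62 [ 563.7 -310.4   40. ] 39.16236028390986
white [404.7 200.5] 67 [ 547.9 -384.4   40. ] 39.23962585059811
white [372.9 228.2] 65 [ 479.4 -274.7   40. ] 39.36537384205288
white [402.  232.1] 69 [ 455.7 -356.9   40. ] 39.783853072515114
white [388.9 267.9] 60 [ 359.3 -298.3   40. ] 39.52332316531741
lid z 63.122419184262114 2418
((547.8982543945312, -13.560493469238281), (106.22006225585938, 211.65753173828125), 6.787770748138428)
lid px ((547.9396362304688, -13.540283203125), (105.64549255371094, 211.7274627685547), 6.9981770515441895)
plate ((560.068359375, -12.31842041015625), (239.80563354492188, 245.8912353515625), 6.882243633270264)
orange [288.5 238.4] 39 [65.3 79.4 82.8] [480.3 -23.   82. ]
orange [313.2 244.1] 92 [-0.3  2.   5.4] [454.2 -89.6  82. ]
tray ((432.18634033203125, 322.5810546875), (137.58897399902344, 135.8660430908203), 76.64968872070312) 48.801610679515605
```

```bash
cat >> h.py <<'E'
from scipy.spatial.transform import Rotation as Ro
np.set_printoptions(suppress=True,precision=1)
BO=np.array([550.2,-13.4]);BY=0.12
def box(x,y): return BO+np.array([[np.cos(BY),-np.sin(BY)],[np.sin(BY),np.cos(BY)]])@np.array([x,y])
def go(*tg):
    "tg: (x,y,z,yaw of tool x) world -> tool shift and turn deg"
    s=sensors.observe();w,x,y,z=s['orientation'];R=Ro.from_quat([x,y,z,w]).as_matrix()
    yw=np.arctan2(R[1,0],R[0,0]);print('t',round(s['clock'],1),'p',s['eef_pos'],'yaw',round(yw,3),'tilt',round(np.degrees(np.arccos(-R[2,2])),1),'F',s['force'],'w',round(s['width'],1),'q',np.round(s['joint_positions'],2))
    for t in tg:
        d=R.T@(np.array(t[:3])-s['eef_pos']);print(t,'->',d.round(1),'turn',round(np.degrees((yw-t[3]+np.pi)%(2*np.pi)-np.pi),1))
E
python3 - <<'E'
from h import *
p=box(-72,-36);print(p,box(-68,0))
go((*p,240,.12),(*p,90,.12))
E
```

```text
[483.  -57.8] [482.7 -21.5]
t 0.1 p [ 229.9 -607.5  249.6] yaw 0.362 tilt 0.1 F [ 0.6  0.2 -0.4] w 85.1 q [ 1.1  0.6  0.   1.5 -0.   1.  -0. ]
(np.float64(483.0274176809228), np.float64(-57.76038981554138), 240, 0.12) -> [ 431.3 -424.5   10.2] turn 13.9
(np.float64(483.0274176809228), np.float64(-57.76038981554138), 90, 0.12) -> [ 431.3 -424.3  160.2] turn 13.9
```

Request:
carry_out([
  [[30,-30,0],3],
  [[60,-60,0],6],
  [[95,-95,0],10],
  [[130,-130,0],14],
  [[165,-165,0],14],
  [[200,-200,0],14],
  [[235,-235,0],14],
  [[270,-270,0],14],
], gripper=1)

```text
clock: 0.95
eef_pos: [387.4, -257.5, 250.0]
orientation: [-0.001, 0.998, 0.059, -0.0]
force: [0.5, -0.3, 0.5]
width: 0.2
```

Run:
```python
from h import *
p=box(-72,-36)
go((*p,240,.12),(*p,90,.12))
```

```text
t 0.9 p [ 387.4 -257.5  250. ] yaw 0.117 tilt 0.1 F [ 0.5 -0.3  0.5] w 0.2 q [ 0.5  0.4  0.1  2.  -0.   0.8 -0.9]
(np.float64(483.0274176809228), np.float64(-57.76038981554138), 240, 0.12) -> [ 118.4 -187.1   10.2] turn -0.2
(np.float64(483.0274176809228), np.float64(-57.76038981554138), 90, 0.12) -> [ 118.4 -186.9  160.2] turn -0.2
```

Request:
carry_out([
  [[24,-38,0],0],
  [[48,-76,0],0],
  [[72,-114,20],0],
  [[96,-152,50],0],
  [[118,-187,90],0],
  [[118,-187,130],0],
  [[118,-187,160],0],
  [[118,-187,160],0],
])

```text
clock: 1.75
eef_pos: [479.8, -56.9, 86.8]
orientation: [-0.001, 0.998, 0.059, -0.004]
force: [-0.6, 0.3, 0.9]
width: -0.3
```

Run:
```python
from h import *
p=box(-72,-15)
go((*p,90,.12))
c=cam('top');cv2.imwrite('pics/a.png',cv2.resize(c['pixels'][160:280,210:370,::-1],(800,600),interpolation=3))
```

```text
t 1.8 p [479.8 -56.9  86.8] yaw 0.119 tilt 0.5 F [-0.6  0.3  0.9] w -0.3 q [ 0.   0.7  0.   2.1 -0.1  0.4 -1.3]
(np.float64(480.51346132785545), np.float64(-36.91140846261019), 90, 0.12) -> [  3.1 -19.7  -3.1] turn -0.1
```

View pics/a.png

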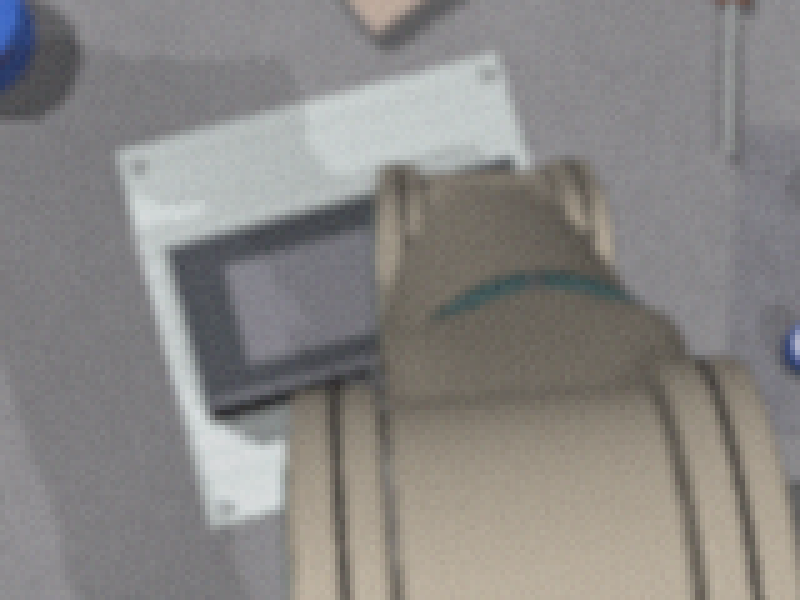

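The arm hides the latch from above, but its position matches the measurement. I'll push the tab in small steps.

Request:
carry_out([
  [[2,-4,-3],0],
  [[2,-8,-3],0],
  [[2,-11,-3],0],
  [[2,-14,-3],0],
  [[2,-16,-3],0],
  [[2,-18,-3],0],
  [[2,-20,-3],0],
  [[2,-20,-3],0],
])

```text
clock: 2.6
eef_pos: [481.7, -38.2, 92.7]
orientation: [-0.0, 0.998, 0.058, -0.001]
force: [1.0, -3.8, 7.0]
width: -0.0
```

Run:
```python
from h import *
p=box(-72,-15)
go((*p,90,.12))
c=cam('scene');W=cloud(c);m=(np.abs(W[...,0]-550)<120)&(np.abs(W[...,1]+13)<90)&(W[...,2]>75)
print(m.sum()); cv2.imwrite('pics/b.png',cv2.resize(c['pixels'][120:300,150:390,::-1],(800,600),interpolation=3))
```

```text
t 2.6 p [481.7 -38.2  92.7] yaw 0.117 tilt 0.2 F [ 1.  -3.8  7. ] w -0.0 q [-0.   0.7  0.   2.1 -0.1  0.4 -1.4]
(np.float64(480.51346132785545), np.float64(-36.91140846261019), 90, 0.12) -> [-1.  -1.4  2.7] turn -0.2
10183
```

View pics/b.png

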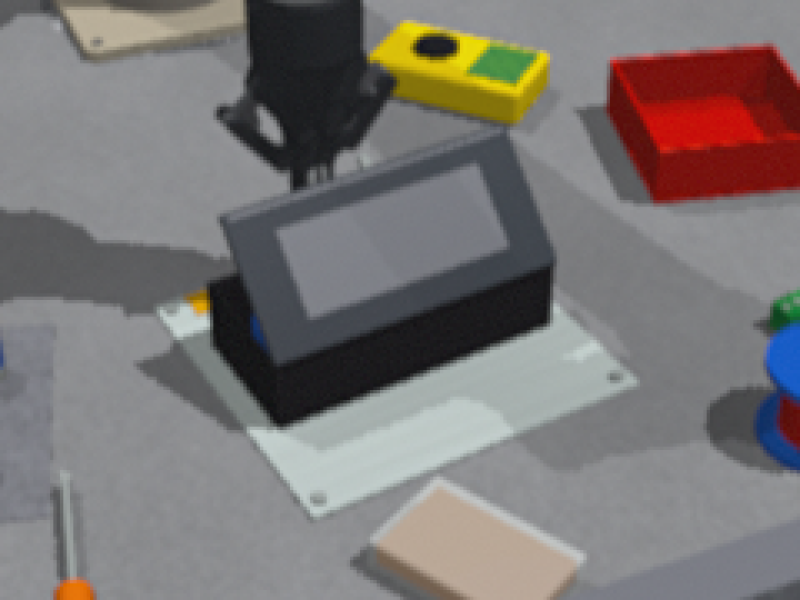

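The latch is free and the cover is lifting, now at about 0.7 rad. I'll back off toward the robot so it can open fully.

Request:
carry_out([
  [[0,0,0],0],
  [[0,0,0],0],
  [[-2,15,0],0],
  [[-30,25,0],0],
  [[-60,25,-20],0],
  [[-60,25,-60],0],
  [[-60,60,-110],0],
  [[-60,100,-160],0],
])

```text
clock: 3.45
eef_pos: [431.8, -128.0, 234.5]
orientation: [-0.001, 0.998, 0.06, -0.002]
force: [1.6, -0.5, 0.4]
width: 0.2
```

Request:
carry_out([
  [[0,40,0],0],
  [[0,80,0],0],
  [[0,120,0],0],
  [[0,160,0],0],
  [[0,200,0],0],
  [[0,240,0],0],
  [[0,280,0],0],
  [[0,280,0],0],
], gripper=-1)

```text
clock: 4.25
eef_pos: [464.4, -411.4, 232.9]
orientation: [0.0, 0.998, 0.057, -0.002]
force: [-0.3, -0.8, -0.3]
width: 85.3
```

Run:
```python
from h import *
go()
c=cam('top');cv2.imwrite('pics/c.png',cv2.resize(c['pixels'][150:285,220:440,::-1],(800,490),interpolation=3))
W=cloud(c);hsv=cv2.cvtColor(c['pixels'],cv2.COLOR_RGB2HSV)
g=(hsv[...,1]<80)&(hsv[...,2]>140)&(W[...,2]>33)&(W[...,2]<62)
n,l,st,ce=cv2.connectedComponentsWithStats(g.astype(np.uint8))
for i in range(1,n):
    if 15<st[i,4]<200: z=np.nanmedian(W[l==i][:,2]);print('white',ce[i],st[i,4],plane(c,*ce[i],40 if z<45 else 53),z)
r=((hsv[...,0]<8)|(hsv[...,0]>172))&(hsv[...,1]>130)
n,l,st,ce=cv2.connectedComponentsWithStats(r.astype(np.uint8))
for i in range(1,n):
    if 8<st[i,4]<300: print('red',ce[i],st[i,4],plane(c,*ce[i],53),np.nanmedian(W[l==i][:,2]))
for i in range(5):print(i,box(0,-80+40*i))
```

```text
t 4.2 p [ 464.4 -411.4  232.9] yaw 0.115 tilt 0.2 F [-0.3 -0.8 -0.3] w 85.3 q [ 0.6  0.6  0.1  1.6 -0.   0.9 -0.7]
white [257.9 117.2] 60 [876.2  14.5  40. ] 40.18976432038316
white [107.4 154.9] 16 [815.1 483.9  53. ] 59.06643701979323
white [110. 190.] 25 [703.4 481.8  53. ] 59.33235535725822
white [379.  198.7] 67 [ 564.1 -309.5   40. ] 39.47740031566386
white [404.4 200.5] 72 [ 548.  -383.6   40. ] 39.286443796885976
white [308.1 209.6] 75 [559.5 -93.5  53. ] 52.866121705845785
white [372.8 228.2] 71 [ 479.3 -274.3   40. ] 39.72454156481279
white [ 59.3 231.5] 62 [599.8 635.7  53. ] 53.76344687599653
white [402.1 232.2] 73 [ 455.3 -357.    40. ] 39.28843972197526
white [ 59.8 252.9] 43 [537.  636.1  53. ] 54.28171537403497
white [ 59.4 261.7] 47 [511.7 637.8  53. ] 53.95661092560268
white [388.7 267.7] 68 [ 359.8 -297.8   40. ] 39.1965654553967
white [ 60.9 275.8] 52 [470.9 634.7  53. ] 53.44161498957892
red [294.9 213.2] 29 [554.4 -53.4  53. ] 52.953169168285996
red [282.2 216.8] 28 [549.2 -15.   53. ] 52.863214386550176
0 [559.8 -92.8]
1 [555.  -53.1]
2 [550.2 -13.4]
3 [545.4  26.3]
4 [540.6  66. ]
```

View pics/c.png

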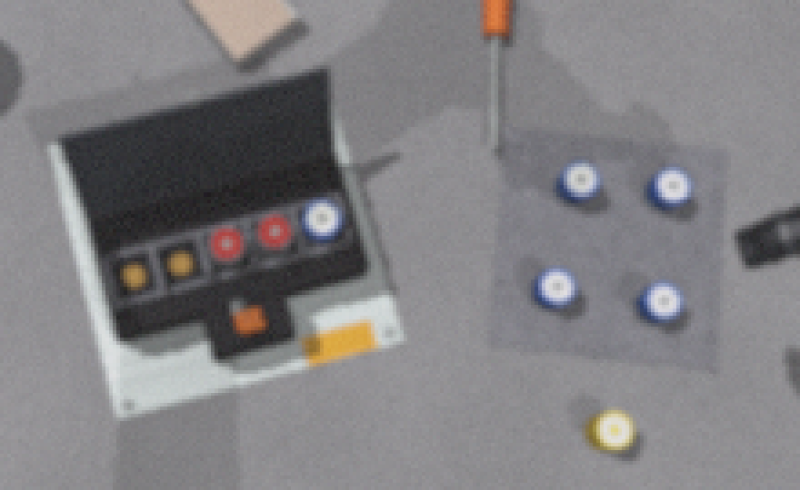

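The cover is fully open. Pocket 0 holds a good white-topped cell at (322,218), pockets 1 and 2 hold spent red-topped cells at (275,232) and (227,244), and pockets 3 and 4 are empty. The four blue spares on the mat at (580,180), (672,187), (556,288) and (663,300) are the fresh ones. The cell at (613,430) is yellow and stays where it is. I'll do the work in box axes, with tool x = box y and tool y = box x.

```bash
cat >> h.py <<'E'
YW=BY+np.pi/2
def inbox(p): return np.array([[np.cos(BY),np.sin(BY)],[-np.sin(BY),np.cos(BY)]])@(np.array(p[:2])-BO)
def where(): # box coords of tcp
    s=sensors.observe();print('box xy',inbox(s['eef_pos']),'z',round(s['eef_pos'][2],1))
E
python3 - <<'E'
from h import *
for p in [(563.9,-310),(548,-384),(479.4,-274.5),(455.5,-357),(432.2,322.6)]: print(p,inbox(p))
where();go((*box(0,0),150,YW))
E
```

```text
(563.9, -310) [ -21.9 -296.1]
(548, -384) [ -46.5 -367.7]
(479.4, -274.5) [-101.5 -250.7]
(455.5, -357) [-135.2 -329.8]
(432.2, 322.6) [-76.9 347.7]
box xy [-132.  -381.3] z 232.6
t 4.3 p [ 464.7 -407.7  232.6] yaw 0.117 tilt 0.3 F [ 0.1 -0.   1. ] w 85.6 q [ 0.6  0.6  0.1  1.6 -0.   0.9 -0.7]
(np.float64(550.2), np.float64(-13.4), 150, 1.6907963267948967) -> [ 131.3 -381.4   83.3] turn -90.2
```

Request:
carry_out([
  [[0,-40,0],-8],
  [[0,-80,0],-16],
  [[0,-120,0],-24],
  [[0,-160,0],-32],
  [[0,-200,0],-40],
  [[0,-200,0],-48],
  [[0,-200,0],-56],
  [[0,-200,0],-64],
], gripper=-0.13)

```text
clock: 5.1
eef_pos: [440.9, -206.3, 233.3]
orientation: [-0.003, 0.813, 0.583, -0.001]
force: [0.3, 0.4, 1.0]
width: 48.3
```

Run:
```python
from h import *
where();go((*box(0,0),130,YW))
```

```text
box xy [-131.6 -178.4] z 233.3
t 5.1 p [ 440.9 -206.3  233.3] yaw 1.244 tilt 0.4 F [0.3 0.4 1. ] w 48.3 q [ 0.6  0.4 -0.3  2.   0.2  0.8 -0.1]
(np.float64(550.2), np.float64(-13.4), 130, 1.6907963267948967) -> [217.5  42.3 103.5] turn -25.6
```

Request:
carry_out([
  [[35,7,0],-8],
  [[70,14,0],-16],
  [[110,21,20],-25.6],
  [[150,28,50],-25.6],
  [[190,36,70],-25.6],
  [[217.5,42.3,90],-25.6],
  [[217.5,42.3,103.5],-25.6],
  [[217.5,42.3,103.5],-25.6],
])

```text
clock: 5.9
eef_pos: [547.6, -11.6, 128.1]
orientation: [-0.006, 0.662, 0.749, -0.002]
force: [-0.2, -0.5, -0.2]
width: 48.4
```

Run:
```python
from h import *
where();go((*box(0,0),46,YW))
```

```text
box xy [-2.4  2.1] z 128.1
t 5.9 p [547.6 -11.6 128.1] yaw 1.694 tilt 0.7 F [-0.2 -0.5 -0.2] w 48.4 q [ 0.2  0.7 -0.3  1.9  0.3  0.6 -0.2]
(np.float64(550.2), np.float64(-13.4), 46, 1.6907963267948967) -> [-2.6  3.3 82. ] turn 0.2
```

Request:
carry_out([
  [[-2.5,3,20],0],
  [[-2.5,3,45],0],
  [[-2.5,3,65],0],
  [[-2.5,3,76],0],
  [[-2.5,3,82],0],
  [[-2.5,3,82],0],
  [[-2.5,3,82],0],
])

```text
clock: 6.6
eef_pos: [550.4, -13.6, 46.9]
orientation: [-0.005, 0.662, 0.749, -0.002]
force: [-0.2, -0.2, -0.8]
width: 48.4
```

Run:
```python
from h import *
where();go((*box(0,0),46,YW))
```

```text
box xy [ 0.2 -0.2] z 46.9
t 6.6 p [550.4 -13.6  46.9] yaw 1.694 tilt 0.6 F [-0.2 -0.2 -0.8] w 48.4 q [ 0.1  0.8 -0.2  1.9  0.4  0.5 -0.3]
(np.float64(550.2), np.float64(-13.4), 46, 1.6907963267948967) -> [ 0.2 -0.2  1. ] turn 0.2
```

Request:
carry_out([
  [[0,0,0],0],
  [[0,0,0],0],
  [[0,0,0],0],
  [[0,0,0],0],
  [[0,0,0],0],
], gripper=1)

```text
clock: 7.1
eef_pos: [551.0, -13.6, 48.1]
orientation: [-0.005, 0.662, 0.749, -0.001]
force: [-0.1, -0.2, 5.6]
width: 28.4
```

Request:
carry_out([
  [[0,0,-15],0],
  [[0,0,-40],0],
  [[0,0,-70],0],
  [[0,0,-100],0],
  [[40,-8,-105],0],
  [[80,-16,-105],0],
  [[120,-24,-105],0],
  [[160,-32,-105],0],
])

```text
clock: 7.9
eef_pos: [500.0, 142.0, 154.7]
orientation: [-0.004, 0.663, 0.749, -0.001]
force: [1.5, 0.3, -0.0]
width: 28.5
```

Run:
```python
from h import *
where();go((*box(-77,374),150,YW),(*box(-77,374),44,YW))
```

```text
box xy [-31.3 160.3] z 154.7
t 7.9 p [500.  142.  154.7] yaw 1.693 tilt 0.5 F [ 1.5  0.3 -0. ] w 28.5 q [-0.1  0.6 -0.3  2.   0.3  0.6 -0.5]
(np.float64(428.9813695131965), np.float64(348.6925898480992), 150, 1.6907963267948967) -> [213.8 -45.2   6.2] turn 0.1
(np.float64(428.9813695131965), np.float64(348.6925898480992), 44, 1.6907963267948967) -> [213.2 -44.4 112.2] turn 0.1
```

Request:
carry_out([
  [[45,-9,0],0],
  [[90,-19,0],0],
  [[135,-28,0],0],
  [[175,-37,0],0],
  [[213,-45,15],0],
  [[213,-45,55],0],
  [[213,-45,90],0],
  [[213,-45,110],0],
])

```text
clock: 8.7
eef_pos: [427.0, 347.8, 44.0]
orientation: [-0.005, 0.662, 0.749, -0.002]
force: [-0.9, -0.5, -1.6]
width: 28.1
```

Request:
carry_out([
  [[0,0,2],0],
  [[0,0,2],0],
  [[0,0,2],0],
])

```text
clock: 9.0
eef_pos: [427.7, 348.4, 43.2]
orientation: [-0.005, 0.662, 0.749, -0.001]
force: [-0.2, 0.7, -0.6]
width: 28.0
```

Run:
```python
from h import *
where();go()
```

```text
box xy [-78.3 373.9] z 43.2
t 9.0 p [427.7 348.4  43.2] yaw 1.694 tilt 0.5 F [-0.2  0.7 -0.6] w 28.0 q [-0.6  0.8 -0.2  1.9  0.3  0.4 -0.9]
```

Request:
carry_out([
  [[0,0,3],0],
  [[0,0,3],0],
  [[0,0,3],0],
  [[0,0,3],0],
  [[0,0,3],0],
], gripper=-0.13)

```text
clock: 9.5
eef_pos: [427.8, 348.5, 40.4]
orientation: [-0.004, 0.662, 0.749, -0.001]
force: [-0.2, 0.1, -0.9]
width: 48.2
```

Request:
carry_out([
  [[0,0,-20],0],
  [[0,0,-60],0],
  [[0,0,-100],0],
  [[-45,9,-105],0],
  [[-90,18,-105],0],
  [[-135,27,-105],0],
  [[-180,36,-105],0],
  [[-225,45,-105],0],
])

```text
clock: 10.3
eef_pos: [501.4, 128.5, 144.1]
orientation: [-0.004, 0.662, 0.749, -0.001]
force: [0.9, 0.2, -0.6]
width: 48.3
```

Run:
```python
from h import *
where();go((*box(0,-40),130,YW),(*box(0,-40),46,YW))
```

```text
box xy [-31.5 146.7] z 144.1
t 10.3 p [501.4 128.5 144.1] yaw 1.694 tilt 0.5 F [ 0.9  0.2 -0.6] w 48.3 q [-0.1  0.6 -0.3  2.   0.3  0.6 -0.5]
(np.float64(554.9884882915568), np.float64(-53.11234543415465), 130, 1.6907963267948967) -> [-186.9   30.9   12.9] turn 0.2
(np.float64(554.9884882915568), np.float64(-53.11234543415465), 46, 1.6907963267948967) -> [-187.3   31.5   96.9] turn 0.2
```

Request:
carry_out([
  [[-45,8,0],0],
  [[-90,16,0],0],
  [[-135,23,0],0],
  [[-170,31,8],0],
  [[-187,31,13],0],
  [[-187,31,18],0],
  [[-187,31,18],0],
])

```text
clock: 11.0
eef_pos: [553.9, -51.4, 124.1]
orientation: [-0.006, 0.662, 0.75, -0.001]
force: [-0.5, 0.6, -1.0]
width: 48.5
```

Run:
```python
from h import *
where();go((*box(0,-40),47,YW))
```

```text
box xy [ -0.8 -38.2] z 124.1
t 11.0 p [553.9 -51.4 124.1] yaw 1.696 tilt 0.7 F [-0.5  0.6 -1. ] w 48.5 q [ 0.3  0.7 -0.3  1.9  0.3  0.6 -0.2]
(np.float64(554.9884882915568), np.float64(-53.11234543415465), 47, 1.6907963267948967) -> [-2.4  1.5 77.1] turn 0.3
```

Request:
carry_out([
  [[-2.4,1.5,20],0],
  [[-2.4,1.5,45],0],
  [[-2.4,1.5,62],0],
  [[-2.4,1.5,72],0],
  [[-2.4,1.5,77],0],
  [[-2.4,1.5,77],0],
  [[-2.4,1.5,77],0],
])

```text
clock: 11.7
eef_pos: [555.5, -52.5, 47.8]
orientation: [-0.005, 0.661, 0.75, -0.001]
force: [0.2, 0.9, 0.3]
width: 48.0
```

Request:
carry_out([
  [[0,0,0],0],
  [[0,0,0],0],
  [[0,0,0],0],
  [[0,0,0],0],
  [[0,0,0],0],
], gripper=1)

```text
clock: 12.2
eef_pos: [556.1, -52.5, 49.0]
orientation: [-0.005, 0.661, 0.75, -0.0]
force: [-1.3, -0.3, 6.5]
width: 28.5
```

Request:
carry_out([
  [[0,0,-15],0],
  [[0,0,-40],0],
  [[0,0,-70],0],
  [[0,0,-100],0],
  [[40,-8,-105],0],
  [[80,-16,-105],0],
  [[120,-24,-105],0],
  [[160,-32,-105],0],
])

```text
clock: 13.0
eef_pos: [504.6, 102.8, 155.8]
orientation: [-0.004, 0.662, 0.75, 0.0]
force: [0.7, 0.2, -0.7]
width: 27.9
```

Run:
```python
from h import *
where();go((*box(-77,322),150,YW),(*box(-77,322),44,YW))
```

```text
box xy [-31.3 120.8] z 155.8
t 13.0 p [504.6 102.8 155.8] yaw 1.695 tilt 0.5 F [ 0.7  0.2 -0.7] w 27.9 q [-0.   0.6 -0.3  2.   0.3  0.6 -0.4]
(np.float64(435.2064042922203), np.float64(297.06654078369814), 150, 1.6907963267948967) -> [201.3 -44.7   7.4] turn 0.3
(np.float64(435.2064042922203), np.float64(297.06654078369814), 44, 1.6907963267948967) -> [200.6 -44.2 113.4] turn 0.3
```

Request:
carry_out([
  [[45,-9,0],0],
  [[90,-19,0],0],
  [[135,-28,0],0],
  [[175,-37,0],0],
  [[200,-44,15],0],
  [[200,-44,55],0],
  [[200,-44,95],0],
  [[200,-44,115],0],
])

```text
clock: 13.8
eef_pos: [434.1, 295.8, 40.0]
orientation: [-0.005, 0.661, 0.75, -0.001]
force: [-0.6, 0.2, -0.6]
width: 28.2
```

Request:
carry_out([
  [[0,0,0],0],
  [[0,0,0],0],
  [[0,0,2],0],
])

```text
clock: 14.1
eef_pos: [434.9, 296.3, 39.1]
orientation: [-0.004, 0.662, 0.75, -0.0]
force: [0.3, 0.4, -0.6]
width: 28.0
```

Request:
carry_out([
  [[0,0,0],0],
  [[0,0,0],0],
  [[0,0,0],0],
  [[0,0,0],0],
  [[0,0,0],0],
], gripper=-0.13)

```text
clock: 14.6
eef_pos: [435.0, 296.3, 39.3]
orientation: [-0.004, 0.662, 0.75, -0.0]
force: [-0.9, -0.5, -0.6]
width: 48.0
```

Request:
carry_out([
  [[0,0,-20],0],
  [[0,0,-60],0],
  [[0,0,-110],0],
  [[-45,-9,-130],0],
  [[-90,-18,-130],0],
  [[-135,-27,-130],0],
  [[-180,-36,-130],0],
  [[-225,-45,-130],0],
])

```text
clock: 15.4
eef_pos: [418.8, 65.0, 168.3]
orientation: [-0.004, 0.661, 0.75, 0.0]
force: [1.2, 0.5, -0.6]
width: 48.2
```

Request:
carry_out([
  [[-45,0,0],0],
  [[-90,0,0],0],
  [[-135,0,0],0],
  [[-180,0,0],0],
  [[-225,0,0],0],
  [[-270,0,0],0],
  [[-270,0,0],0],
])

```text
clock: 16.1
eef_pos: [452.3, -210.5, 166.3]
orientation: [-0.003, 0.665, 0.746, -0.001]
force: [-1.1, 0.4, -0.0]
width: 48.2
```

```bash
cat >> h.py <<'E'
def whites(c):
    W=cloud(c);hsv=cv2.cvtColor(c['pixels'],cv2.COLOR_RGB2HSV)
    g=(hsv[...,1]<80)&(hsv[...,2]>140)&(W[...,2]>33)&(W[...,2]<62)
    n,l,st,ce=cv2.connectedComponentsWithStats(g.astype(np.uint8))
    for i in range(1,n):
        z=np.nanmedian(W[l==i][:,2]);p=plane(c,*ce[i],40 if z<46 else 53)
        if 15<st[i,4]<200 and -450<p[1]<120 and p[0]<700: print('white',ce[i],st[i,4],p,'box',inbox(p),round(z,1))
E
python3 - <<'E'
from h import *
where();go();c=cam('top','d0.png');whites(c)
cv2.imwrite('pics/d.png',cv2.resize(c['pixels'][150:310,140:440,::-1],(800,427),interpolation=3))
E
```

```text
box xy [-120.8 -183.9] z 166.3
t 16.1 p [ 452.3 -210.5  166.3] yaw 1.685 tilt 0.3 F [-1.1  0.4 -0. ] w 48.2 q [ 0.7  0.6 -0.4  2.   0.3  0.6  0.1]
white [308.2 209.6] 73 [559.6 -93.8  53. ] box [ -0.3 -80.9] 52.7
white [388.9 268.1] 64 [ 358.8 -298.1   40. ] box [-224.1 -259.7] 39.7
```

View pics/d.png

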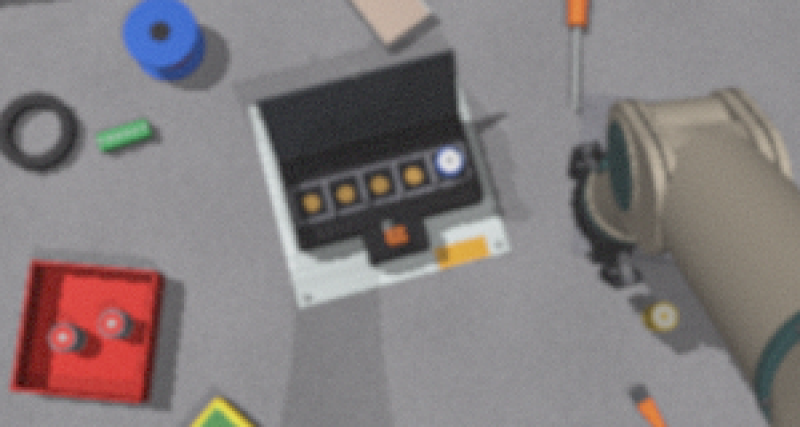

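Both spent cells (65,337) and (115,322) stand in the tray, and pockets 1–4 are empty. The arm hides the mat from above, so I'll use the scene camera for it.

Run:
```python
from h import *
c=cam('scene','e0.png');whites(c);where();go((*box(-101.5,-250.7),100,YW))
```

```text
white [121.  191.4] 44 [ 356.  -298.1   40. ] box [-226.9 -259.4] 40.1
white [231.8 214.1] 64 [556.6 -94.1  53. ] box [ -3.3 -80.9] 53.6
white [141.8 218.7] 63 [ 476.9 -275.2   40. ] box [-104.2 -251.1] 40.4
white [101.2 222. ] 66 [ 452.7 -358.4   40. ] box [-138.1 -330.8] 40.3
white [132.9 247. ] 82 [ 561.2 -311.5   40. ] box [ -24.8 -297.3] 40.5
white [ 94.6 251.9] 85 [ 544.7 -385.4   40. ] box [ -50.  -368.7] 40.9
box xy [-120.1 -177.4] z 166.4
t 16.2 p [ 452.2 -203.9  166.4] yaw 1.693 tilt 0.5 F [-0.1  1.6  0.5] w 48.1 q [ 0.6  0.6 -0.4  2.   0.3  0.6  0.1]
(np.float64(479.4417738281647), np.float64(-274.4479140483895), 100, 1.6907963267948967) -> [-73.8  18.8  65.8] turn 0.1
```

No spare has moved; the scene camera reads about 3 mm low in x for every one of them. I'll pick spare C at box (-101.5, -250.7).

Request:
carry_out([
  [[-37,9,10],0],
  [[-73.8,18.8,30],0],
  [[-73.8,18.8,60],0],
  [[-73.8,18.8,66],0],
  [[-73.8,18.8,66],0],
])

```text
clock: 16.7
eef_pos: [478.8, -271.7, 99.1]
orientation: [-0.006, 0.661, 0.75, 0.0]
force: [-1.3, 0.6, -0.2]
width: 48.3
```

Run:
```python
from h import *
where();go((*box(-101.5,-250.7),34,YW))
```

```text
box xy [-101.8 -247.9] z 99.1
t 16.7 p [ 478.8 -271.7   99.1] yaw 1.696 tilt 0.7 F [-1.3  0.6 -0.2] w 48.3 q [ 0.7  0.7 -0.3  1.9  0.4  0.6  0.2]
(np.float64(479.4417738281647), np.float64(-274.4479140483895), 34, 1.6907963267948967) -> [-3.4  0.8 65.1] turn 0.3
```

Request:
carry_out([
  [[-3.4,0.8,20],0],
  [[-3.4,0.8,45],0],
  [[-3.4,0.8,60],0],
  [[-3.4,0.8,65],0],
  [[-3.4,0.8,65],0],
])

```text
clock: 17.2
eef_pos: [479.9, -273.3, 34.8]
orientation: [-0.006, 0.661, 0.751, 0.0]
force: [0.3, 0.1, 0.2]
width: 48.5
```

Request:
carry_out([
  [[0,0,0],0],
  [[0,0,0],0],
  [[0,0,0],0],
  [[0,0,0],0],
  [[0,0,0],0],
], gripper=1)

```text
clock: 17.7
eef_pos: [480.9, -273.0, 36.5]
orientation: [-0.005, 0.66, 0.751, 0.001]
force: [-0.3, 1.1, 4.9]
width: 28.3
```

Request:
carry_out([
  [[0,0,-20],0],
  [[0,0,-60],0],
  [[0,0,-100],0],
  [[40,12,-110],0],
  [[80,24,-110],0],
  [[120,36,-110],0],
  [[160,48,-110],0],
  [[200,60,-110],0],
])

```text
clock: 18.5
eef_pos: [516.0, -66.3, 149.1]
orientation: [-0.004, 0.661, 0.751, 0.001]
force: [0.9, -0.5, -0.7]
width: 28.3
```

Run:
```python
from h import *
where();go((*box(0,80),120,YW))
```

```text
box xy [-40.3 -48.4] z 149.1
t 18.5 p [516.  -66.3 149.1] yaw 1.698 tilt 0.5 F [ 0.9 -0.5 -0.7] w 28.3 q [ 0.3  0.6 -0.4  2.   0.3  0.6 -0.1]
(np.float64(540.6230234168866), np.float64(66.02469086830929), 120, 1.6907963267948967) -> [127.9  41.4  30. ] turn 0.4
```

Request:
carry_out([
  [[40,13,0],0],
  [[80,26,0],0],
  [[115,38,10],0],
  [[128,41.5,30],0.4],
  [[128,41.5,30],0.4],
  [[128,41.5,30],0.4],
])

```text
clock: 19.1
eef_pos: [540.4, 65.7, 120.4]
orientation: [-0.004, 0.663, 0.749, 0.001]
force: [0.4, -1.7, -0.6]
width: 27.9
```

Run:
```python
from h import *
where();go((*box(0,80),50,YW))
```

```text
box xy [-0.3 79.7] z 120.4
t 19.1 p [540.4  65.7 120.4] yaw 1.692 tilt 0.5 F [ 0.4 -1.7 -0.6] w 27.9 q [ 0.   0.7 -0.3  1.9  0.3  0.6 -0.4]
(np.float64(540.6230234168866), np.float64(66.02469086830929), 50, 1.6907963267948967) -> [-0.2  0.5 70.4] turn 0.1
```

Request:
carry_out([
  [[0,0.3,20],0],
  [[-0.2,0.5,40],0],
  [[-0.2,0.5,56],0],
  [[-0.2,0.5,64],0],
  [[-0.2,0.5,69],0],
  [[-0.2,0.5,71.5],0],
  [[-0.2,0.5,71.5],0],
])

```text
clock: 19.8
eef_pos: [541.1, 65.5, 49.7]
orientation: [-0.004, 0.663, 0.748, 0.001]
force: [-0.4, -0.2, -0.0]
width: 28.1
```

Request:
carry_out([
  [[0,0,0],0],
  [[0,0,0],0],
  [[0,0,0],0],
  [[0,0,0],0],
  [[0,0,0],0],
], gripper=-0.13)

```text
clock: 20.3
eef_pos: [541.1, 65.6, 49.7]
orientation: [-0.004, 0.663, 0.748, 0.001]
force: [-0.3, 0.7, -0.1]
width: 48.1
```

Request:
carry_out([
  [[0,0,-20],0],
  [[0,0,-60],0],
  [[0,0,-100],0],
  [[-40,-30,-105],0],
  [[-80,-60,-105],0],
  [[-120,-90,-105],0],
  [[-160,-120,-105],0],
  [[-160,-120,-105],0],
])

```text
clock: 21.1
eef_pos: [436.3, -115.5, 153.4]
orientation: [-0.005, 0.668, 0.745, -0.002]
force: [-0.3, 0.4, -1.2]
width: 48.2
```

Run:
```python
from h import *
c=cam('top','f0.png');whites(c);print('scene');whites(cam('scene'));where();go((*box(-135.2,-329.8),100,YW))
```

```text
white [379.  198.8] 68 [ 564.1 -309.7   40. ] box [ -21.7 -295.9] 39.8
white [404.4 200.5] 72 [ 548.  -383.6   40. ] box [ -46.5 -367.3] 39.1
white [308.2 209.6] 75 [559.5 -93.8  53. ] box [ -0.4 -81. ] 52.5
white [255.6 222.9] 74 [542.4  64.7  53. ] box [ 1.6 78.4] 52.9
white [402.1 232.2] 73 [ 455.3 -357.    40. ] box [-135.3 -329.8] 38.9
scene
white [121.2 191.5] 40 [ 356.5 -297.6   40. ] box [-226.4 -259. ] 40.2
white [231.7 214.2] 63 [556.7 -94.4  53. ] box [ -3.3 -81.1] 53.4
white [101.2 222. ] 66 [ 452.7 -358.4   40. ] box [-138.1 -330.8] 40.4
white [132.8 247. ] 80 [ 561.1 -311.7   40. ] box [ -24.9 -297.5] 40.8
white [ 94.5 251.9] 83 [ 544.7 -385.6   40. ] box [ -50.  -368.8] 40.7
box xy [-119.7  -82.5] z 154.0
t 21.2 p [ 441.2 -109.7  154. ] yaw 1.688 tilt 0.4 F [-0.4  0.3 -0.2] w 48.6 q [ 0.5  0.5 -0.4  2.1  0.4  0.5 -0.1]
(np.float64(455.4533583964429), np.float64(-357.013378530067), 100, 1.6907963267948967) -> [-247.7  -14.6   52.3] turn -0.2
```

The cell in pocket 4 is seated: its top is at 52.9 mm. Next is spare D.

Request:
carry_out([
  [[-45,0,0],0],
  [[-90,0,0],0],
  [[-135,-5,0],0],
  [[-180,-10,10],0],
  [[-225,-14.6,30],0],
  [[-247.7,-14.6,52],0],
  [[-247.7,-14.6,52],0],
  [[-247.7,-14.6,52],0],
])

```text
clock: 22.0
eef_pos: [456.7, -355.1, 99.7]
orientation: [-0.004, 0.664, 0.748, 0.002]
force: [0.5, -0.6, -1.0]
width: 48.1
```

Run:
```python
from h import *
where();go((*box(-135.3,-329.8),34,YW))
```

```text
box xy [-133.7 -328.1] z 99.7
t 22.0 p [ 456.7 -355.1   99.7] yaw 1.69 tilt 0.5 F [ 0.5 -0.6 -1. ] w 48.1 q [ 0.8  0.8 -0.4  1.8  0.4  0.6  0.3]
(np.float64(455.35407753285756), np.float64(-357.02534975079584), 34, 1.6907963267948967) -> [-2.3 -1.4 65.7] turn -0.1
```

Request:
carry_out([
  [[-2.3,-1.4,20],0],
  [[-2.3,-1.4,45],0],
  [[-2.3,-1.4,60],0],
  [[-2.3,-1.4,65.5],0],
  [[-2.3,-1.4,65.5],0],
])

```text
clock: 22.5
eef_pos: [456.0, -355.8, 34.2]
orientation: [-0.004, 0.663, 0.748, 0.002]
force: [0.1, 0.3, 0.5]
width: 48.2
```

Request:
carry_out([
  [[0,0,0],0],
  [[0,0,0],0],
  [[0,0,0],0],
  [[0,0,0],0],
  [[0,0,0],0],
], gripper=1)

```text
clock: 23.0
eef_pos: [457.1, -355.9, 35.5]
orientation: [-0.003, 0.663, 0.749, 0.003]
force: [0.4, 1.0, 7.1]
width: 28.2
```

Request:
carry_out([
  [[0,0,-20],0],
  [[0,0,-60],0],
  [[0,0,-100],0],
  [[40,14,-110],0],
  [[80,28,-110],0],
  [[120,42,-110],0],
  [[160,56,-110],0],
  [[200,70,-110],0],
])

```text
clock: 23.8
eef_pos: [502.7, -148.6, 147.6]
orientation: [-0.003, 0.663, 0.748, 0.003]
force: [0.5, 0.2, -0.3]
width: 28.2
```

Run:
```python
from h import *
where();go((*box(0,40),120,YW))
```

```text
box xy [ -63.4 -128.5] z 147.6
t 23.8 p [ 502.7 -148.6  147.6] yaw 1.691 tilt 0.5 F [ 0.5  0.2 -0.3] w 28.2 q [ 0.5  0.6 -0.4  2.   0.4  0.6  0. ]
(np.float64(545.4115117084433), np.float64(26.31234543415465), 120, 1.6907963267948967) -> [168.3  63.4  29. ] turn 0.0
```

Request:
carry_out([
  [[42,16,0],0],
  [[84,32,0],0],
  [[126,48,0],0],
  [[160,62,10],0],
  [[168.3,63.4,29],0],
  [[168.3,63.4,29],0],
  [[168.3,63.4,29],0],
])

```text
clock: 24.5
eef_pos: [544.9, 25.3, 120.0]
orientation: [-0.003, 0.664, 0.748, 0.002]
force: [0.8, -0.2, -0.7]
width: 28.2
```

Run:
```python
from h import *
where();go((*box(0,40),49,YW))
```

```text
box xy [-0.6 39.1] z 120.0
t 24.5 p [544.9  25.3 120. ] yaw 1.691 tilt 0.4 F [ 0.8 -0.2 -0.7] w 28.2 q [ 0.1  0.7 -0.3  1.9  0.4  0.6 -0.3]
(np.float64(545.4115117084433), np.float64(26.31234543415465), 49, 1.6907963267948967) -> [ 0.4  0.7 71. ] turn -0.0
```

Request:
carry_out([
  [[0.3,0.3,20],0],
  [[0.5,0.5,40],0],
  [[0.5,0.5,56],0],
  [[0.5,0.5,64],0],
  [[0.5,0.5,69],0],
  [[0.5,0.5,71],0],
  [[0.5,0.5,71],0],
])

```text
clock: 25.2
eef_pos: [545.3, 25.7, 49.1]
orientation: [-0.003, 0.664, 0.748, 0.002]
force: [-0.1, 2.1, -0.7]
width: 28.1
```

Request:
carry_out([
  [[0,0,0],0],
  [[0,0,0],0],
  [[0,0,0],0],
  [[0,0,0],0],
  [[0,0,0],0],
], gripper=-0.13)

```text
clock: 25.7
eef_pos: [545.4, 25.5, 49.2]
orientation: [-0.003, 0.664, 0.748, 0.002]
force: [0.1, -0.2, -0.6]
width: 48.2
```

Request:
carry_out([
  [[0,0,-20],0],
  [[0,0,-60],0],
  [[0,0,-100],0],
  [[-30,-30,-105],0],
  [[-60,-60,-105],0],
  [[-90,-90,-105],0],
  [[-120,-120,-105],0],
  [[-120,-120,-105],0],
])

```text
clock: 26.5
eef_pos: [435.4, -113.8, 153.1]
orientation: [-0.004, 0.667, 0.745, -0.001]
force: [-0.5, 0.7, -0.2]
width: 48.4
```

Run:
```python
from h import *
c=cam('top','g0.png');whites(c);where();go((*box(-21.8,-295.9),100,YW))
```

```text
white [378.9 198.7] 70 [ 564.3 -309.5   40. ] box [ -21.4 -295.6] 39.1
white [404.4 200.5] 70 [ 547.8 -383.6   40. ] box [ -46.7 -367.3] 39.2
white [308.  209.7] 73 [559.3 -93.2  53. ] box [ -0.5 -80.3] 52.2
white [269.3 219.4] 77 [546.9  23.6  53. ] box [ 1.2 37.1] 52.8
white [255.5 222.9] 76 [542.4  64.8  53. ] box [ 1.6 78.6] 52.6
box xy [-122.6  -83.7] z 153.5
t 26.6 p [ 438.5 -111.2  153.5] yaw 1.684 tilt 0.4 F [-0.   1.2  0.1] w 48.1 q [ 0.5  0.5 -0.4  2.1  0.4  0.5 -0.1]
(np.float64(563.979613875177), np.float64(-309.78180146805744), 100, 1.6907963267948967) -> [-211.8  102.4   51.9] turn -0.4
```

Pockets 3 and 4 are both seated. Spare A goes to pocket 2.

Request:
carry_out([
  [[-40,19,0],0],
  [[-80,38,0],0],
  [[-120,58,0],0],
  [[-160,78,10],0],
  [[-200,97,30],0],
  [[-211.8,102.6,52],-0.4],
  [[-211.8,102.6,52],-0.4],
  [[-211.8,102.6,52],-0.4],
])

```text
clock: 27.35
eef_pos: [564.6, -307.7, 99.5]
orientation: [-0.004, 0.663, 0.749, 0.001]
force: [-0.2, 1.1, -0.4]
width: 48.4
```

Run:
```python
from h import *
where();go((*box(-21.6,-295.8),34,YW))
```

```text
box xy [ -20.9 -293.9] z 99.5
t 27.4 p [ 564.6 -307.7   99.5] yaw 1.693 tilt 0.5 F [-0.2  1.1 -0.4] w 48.4 q [ 0.7  0.8 -0.4  1.6  0.4  0.8  0.2]
(np.float64(564.1662043816189), np.float64(-309.6585781630143), 34, 1.6907963267948967) -> [-2.4 -0.4 65.5] turn 0.1
```

Request:
carry_out([
  [[-2.6,-0.4,20],0],
  [[-2.6,-0.4,45],0],
  [[-2.6,-0.4,60],0],
  [[-2.6,-0.4,65.5],0],
  [[-2.6,-0.4,65.5],0],
])

```text
clock: 27.85
eef_pos: [564.4, -308.9, 34.1]
orientation: [-0.004, 0.662, 0.749, 0.001]
force: [-0.1, -0.4, 0.3]
width: 48.2
```

Request:
carry_out([
  [[0,0,0],0],
  [[0,0,0],0],
  [[0,0,0],0],
  [[0,0,0],0],
  [[0,0,0],0],
], gripper=1)

```text
clock: 28.35
eef_pos: [565.5, -309.1, 35.6]
orientation: [-0.003, 0.662, 0.749, 0.002]
force: [-1.5, 0.5, 6.9]
width: 27.9
```

Request:
carry_out([
  [[0,0,-20],0],
  [[0,0,-60],0],
  [[0,0,-100],0],
  [[40,0,-110],0],
  [[80,2,-110],0],
  [[120,5,-110],0],
  [[160,8,-110],0],
  [[200,10,-110],0],
])

```text
clock: 29.15
eef_pos: [551.0, -108.8, 147.5]
orientation: [-0.003, 0.663, 0.749, 0.002]
force: [1.1, 0.1, -0.7]
width: 28.2
```

Run:
```python
from h import *
where();go((*box(0,0),120,YW))
```

```text
box xy [-10.6 -94.8] z 147.5
t 29.1 p [ 551.  -108.8  147.5] yaw 1.693 tilt 0.4 F [ 1.1  0.1 -0.7] w 28.2 q [ 0.4  0.7 -0.4  1.9  0.4  0.7 -0.1]
(np.float64(550.2), np.float64(-13.4), 120, 1.6907963267948967) -> [94.6 10.9 28.1] turn 0.1
```

Request:
carry_out([
  [[40,5,0],0],
  [[80,10,0],0],
  [[95,10.9,15],0],
  [[95,10.9,28],0],
  [[95,10.9,28],0],
  [[95,10.9,28],0],
])

```text
clock: 29.75
eef_pos: [549.9, -15.1, 119.8]
orientation: [-0.003, 0.663, 0.748, 0.001]
force: [0.9, 0.0, -0.4]
width: 28.2
```

Run:
```python
from h import *
where();go((*box(0,1),49,YW))
```

```text
box xy [-0.5 -1.6] z 119.8
t 29.8 p [549.9 -15.1 119.8] yaw 1.691 tilt 0.4 F [ 0.9  0.  -0.4] w 28.2 q [ 0.2  0.7 -0.3  1.9  0.4  0.6 -0.3]
(np.float64(550.0802877927111), np.float64(-12.407191364146135), 49, 1.6907963267948967) -> [ 2.2  0.6 70.8] turn -0.0
```

Request:
carry_out([
  [[2.2,0.3,20],0],
  [[2.4,0.3,40],0],
  [[2.4,0.3,56],0],
  [[2.4,0.3,64],0],
  [[2.4,0.3,69],0],
  [[2.4,0.3,71],0],
  [[2.4,0.3,71],0],
])

```text
clock: 30.45
eef_pos: [550.1, -12.6, 49.1]
orientation: [-0.003, 0.664, 0.748, 0.001]
force: [-0.0, 1.0, -0.2]
width: 28.1
```

Request:
carry_out([
  [[0,0,0],0],
  [[0,0,0],0],
  [[0,0,0],0],
  [[0,0,0],0],
  [[0,0,0],0],
], gripper=-0.13)

```text
clock: 30.95
eef_pos: [550.2, -12.5, 49.3]
orientation: [-0.003, 0.664, 0.748, 0.002]
force: [-0.6, 0.1, -0.2]
width: 48.3
```

Request:
carry_out([
  [[0,0,-20],0],
  [[0,0,-60],0],
  [[0,0,-100],0],
  [[-20,-30,-105],0],
  [[-40,-60,-105],0],
  [[-60,-90,-105],0],
  [[-80,-120,-105],0],
  [[-80,-120,-105],0],
])

```text
clock: 31.75
eef_pos: [435.7, -110.5, 153.6]
orientation: [-0.004, 0.666, 0.746, -0.001]
force: [-0.4, -0.1, 0.5]
width: 48.0
```

Run:
```python
from h import *
c=cam('top','g1.png');whites(c);where();go((*box(-46.6,-367.4),100,YW))
```

```text
white [404.4 200.5] 71 [ 547.9 -383.6   40. ] box [ -46.6 -367.2] 39.4
white [308.1 209.7] 74 [559.3 -93.6  53. ] box [ -0.5 -80.7] 52.6
white [281.7 215.9] 75 [552.  -13.8  53. ] box [ 1.7 -0.6] 52.5
white [269.2 219.5] 78 [546.9  23.7  53. ] box [ 1.1 37.3] 52.5
white [255.5 223. ] 75 [542.3  65.   53. ] box [ 1.6 78.8] 53.2
box xy [-122.1  -81.2] z 154.0
t 31.8 p [ 438.7 -108.7  154. ] yaw 1.687 tilt 0.3 F [-0.3  0.5 -0.5] w 48.3 q [ 0.5  0.5 -0.4  2.1  0.4  0.5 -0.1]
(np.float64(547.9173825271588), np.float64(-383.73648167237405), 100, 1.6907963267948967) -> [-286.1   76.9   52.3] turn -0.2
```

The cell in pocket 2 is seated. The last spare, B, goes to pocket 1.

Request:
carry_out([
  [[-45,12,0],0],
  [[-90,24,0],0],
  [[-135,36,0],0],
  [[-180,48,0],0],
  [[-225,60,10],0],
  [[-270,72,30],0],
  [[-286,77,52],0],
  [[-286,77,52],0],
])

```text
clock: 32.6
eef_pos: [547.1, -385.5, 96.5]
orientation: [-0.005, 0.666, 0.746, -0.0]
force: [-1.3, 1.0, -0.0]
width: 48.1
```

Run:
```python
from h import *
where();go((*box(-46.6,-367.3),34,YW))
```

```text
box xy [ -47.6 -369.1] z 96.5
t 32.6 p [ 547.1 -385.5   96.5] yaw 1.683 tilt 0.5 F [-1.3  1.  -0. ] w 48.1 q [ 0.8  0.9 -0.4  1.6  0.4  0.8  0.3]
(np.float64(547.90541130643), np.float64(-383.6372008087887), 34, 1.6907963267948967) -> [ 1.4  1.4 62.5] turn -0.4
```

Request:
carry_out([
  [[1,1,20],-0.4],
  [[1,1,42],-0.4],
  [[1,1,57],-0.4],
  [[1,1,62.5],-0.4],
  [[1,1,62.5],-0.4],
])

```text
clock: 33.1
eef_pos: [547.8, -383.0, 33.9]
orientation: [-0.005, 0.663, 0.748, 0.0]
force: [-0.5, -0.6, 0.1]
width: 48.1
```

Request:
carry_out([
  [[0,0,0],0],
  [[0,0,0],0],
  [[0,0,0],0],
  [[0,0,0],0],
  [[0,0,0],0],
], gripper=1)

```text
clock: 33.6
eef_pos: [548.8, -383.2, 35.3]
orientation: [-0.004, 0.663, 0.748, 0.001]
force: [-0.5, 0.7, 6.9]
width: 27.9
```

Request:
carry_out([
  [[0,0,-20],0],
  [[0,0,-60],0],
  [[0,0,-100],0],
  [[40,4,-110],0],
  [[85,10,-110],0],
  [[130,18,-110],0],
  [[175,26,-110],0],
  [[220,34,-110],0],
])

```text
clock: 34.4
eef_pos: [556.5, -159.9, 146.9]
orientation: [-0.004, 0.663, 0.748, 0.001]
force: [1.2, 0.6, -1.2]
width: 28.0
```

Run:
```python
from h import *
where();go((*box(0,-39),120,YW))
```

```text
box xy [ -11.3 -146.2] z 146.9
t 34.4 p [ 556.5 -159.9  146.9] yaw 1.691 tilt 0.4 F [ 1.2  0.6 -1.2] w 28.0 q [ 0.5  0.7 -0.4  1.8  0.4  0.7  0. ]
(np.float64(554.8687760842679), np.float64(-52.119536798300786), 120, 1.6907963267948967) -> [107.   11.4  27.5] turn -0.0
```

Request:
carry_out([
  [[40,5,0],0],
  [[80,10,0],0],
  [[108,11,15],0],
  [[108,11,27],0],
  [[108,11,27],0],
  [[108,11,27],0],
])

```text
clock: 35.0
eef_pos: [554.2, -52.8, 120.4]
orientation: [-0.004, 0.664, 0.748, -0.0]
force: [0.6, 0.0, -0.4]
width: 28.2
```

Run:
```python
from h import *
where();go((*box(0,-39),49,YW))
```

```text
box xy [ -0.7 -39.6] z 120.4
t 35.0 p [554.2 -52.8 120.4] yaw 1.689 tilt 0.4 F [ 0.6  0.  -0.4] w 28.2 q [ 0.3  0.7 -0.4  1.9  0.4  0.6 -0.2]
(np.float64(554.8687760842679), np.float64(-52.119536798300786), 49, 1.6907963267948967) -> [ 0.2  1.1 71.4] turn -0.1
```

Request:
carry_out([
  [[0.3,0.5,20],0],
  [[0.3,0.8,40],0],
  [[0.3,0.8,56],0],
  [[0.3,0.8,64],0],
  [[0.3,0.8,69],0],
  [[0.3,0.8,71.3],0],
  [[0.3,0.8,71.3],0],
])

```text
clock: 35.7
eef_pos: [554.9, -52.4, 49.4]
orientation: [-0.003, 0.664, 0.747, 0.0]
force: [-0.0, -0.2, -0.5]
width: 28.2
```

Request:
carry_out([
  [[0,0,0],0],
  [[0,0,0],0],
  [[0,0,0],0],
  [[0,0,0],0],
  [[0,0,0],0],
], gripper=-0.13)

```text
clock: 36.2
eef_pos: [555.0, -52.3, 49.5]
orientation: [-0.003, 0.664, 0.747, 0.0]
force: [0.2, 0.9, -0.1]
width: 48.4
```

Request:
carry_out([
  [[0,0,-20],0],
  [[0,0,-60],0],
  [[0,0,-100],0],
  [[0,-30,-120],0],
  [[-20,-60,-150],0],
  [[-40,-90,-170],0],
  [[-40,-120,-170],0],
  [[-40,-120,-170],0],
])

```text
clock: 37.0
eef_pos: [436.9, -108.5, 220.2]
orientation: [-0.004, 0.665, 0.746, -0.002]
force: [-0.3, -0.4, 0.9]
width: 48.4
```

Run:
```python
from h import *
c=cam('top','i0.png');whites(c);where();go()
cv2.imwrite('pics/i.png',cv2.resize(c['pixels'][160:280,210:370,::-1],(800,600),interpolation=3))
W=cloud(c)
# lid inner face points: box coords
P=W[165:215,230:330].reshape(-1,3);b=np.array([[*inbox(p),p[2]] for p in P]);m=(b[:,2]>70)&(b[:,2]<160)&(np.abs(b[:,1])<100)
b=b[m];k=np.polyfit(b[:,2],b[:,0],1);print('lid lean dx/dz',k,'n',len(b),'zmax',b[:,2].max())
```

```text
white [308.2 209.6] 73 [559.6 -93.8  53. ] box [ -0.3 -80.9] 52.7
white [294.8 212.6] 76 [556.3 -53.4  53. ] box [  1.2 -40.4] 52.7
white [281.6 216. ] 74 [551.7 -13.6  53. ] box [ 1.5 -0.4] 52.8
white [269.3 219.3] 75 [547.2  23.3  53. ] box [ 1.4 36.8] 52.4
white [255.5 223. ] 76 [542.2  64.9  53. ] box [ 1.5 78.7] 52.8
box xy [-121.1  -80.4] z 220.2
t 37.0 p [ 439.6 -107.7  220.2] yaw 1.687 tilt 0.4 F [ 0.2 -0.8  0.1] w 48.4 q [ 0.5  0.4 -0.5  2.1  0.3  0.7 -0. ]
lid lean dx/dz [ 0.5 23.6] n 1440 zmax 157.61782440210973
```

View pics/i.png

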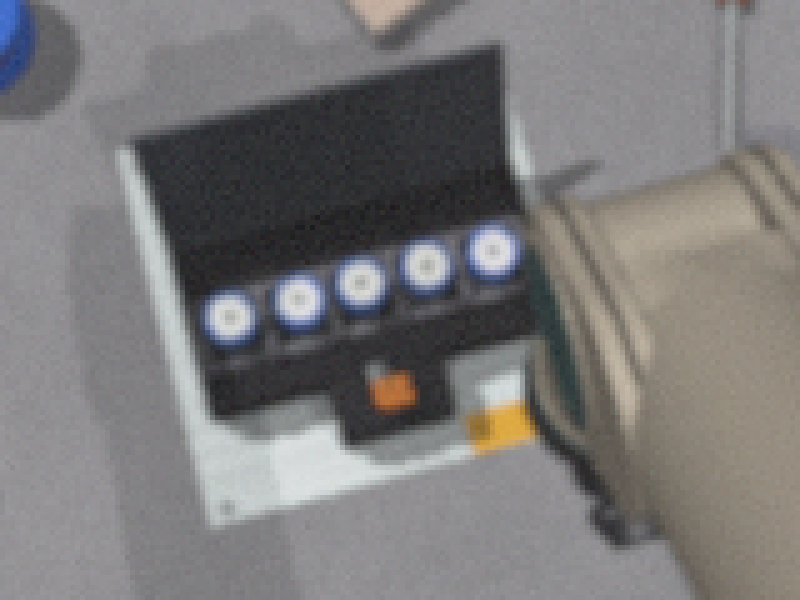

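All five pockets now hold white-topped cells, in a row from (230,317) to (493,250), and all tops are at about 52.7 mm. Next I go over the cover with the fingers shut, down behind it.

Request:
carry_out([
  [[8,45,-5],0],
  [[16,90,-5],0],
  [[24,135,-5],0],
  [[32,180,-5],0],
  [[40,225,-5],0],
  [[45,266,-5],0],
  [[45,266,0],0],
  [[45,266,0],0],
], gripper=1)

```text
clock: 37.85
eef_pos: [698.8, -30.7, 216.9]
orientation: [-0.004, 0.664, 0.747, -0.001]
force: [-1.1, -0.7, -0.4]
width: 0.0
```

Run:
```python
from h import *
where();go((*box(140,-35),151,YW),(*box(100,-35),151,YW))
```

```text
box xy [145.4 -34.9] z 216.9
t 37.9 p [698.8 -30.7 216.9] yaw 1.688 tilt 0.5 F [-1.1 -0.7 -0.4] w 0.0 q [ 0.2  0.8 -0.4  1.4  0.3  1.1 -0.1]
(np.float64(693.3831362746535), np.float64(-31.388593234436605), 151, 1.6907963267948967) -> [-0.4 -4.9 65.9] turn -0.1
(np.float64(653.6707908404989), np.float64(-36.17708152599338), 151, 1.6907963267948967) -> [ -0.5 -44.9  66.2] turn -0.1
```

Request:
carry_out([
  [[0,-5,30],0],
  [[0,-5,60],0],
  [[0,-15,66],0],
  [[0,-35,66],0],
  [[0,-55,66],0],
  [[0,-70,66],0],
  [[0,-85,66],0],
  [[0,-95,64],0],
])

```text
clock: 38.65
eef_pos: [602.2, -42.2, 153.8]
orientation: [-0.005, 0.664, 0.747, -0.002]
force: [1.5, 1.0, -0.5]
width: -0.4
```

Run:
```python
from h import *
where();go()
c=cam('scene');cv2.imwrite('pics/j.png',cv2.resize(c['pixels'][120:300,150:390,::-1],(640,480),interpolation=3))
```

```text
box xy [ 48.2 -34.8] z 153.8
t 38.6 p [602.2 -42.2 153.8] yaw 1.688 tilt 0.5 F [ 1.5  1.  -0.5] w -0.4 q [ 0.3  0.7 -0.4  1.7  0.4  0.8 -0.2]
```

View pics/j.png

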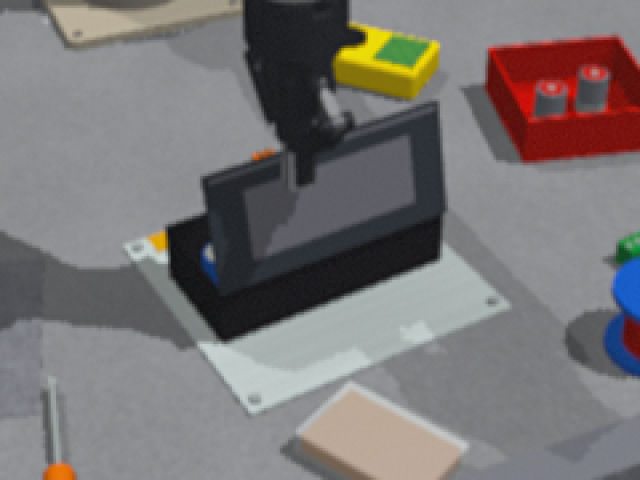

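The finger at (298,170) is pushing the cover's outer face, and the cover stands at about 75°. I follow the arc down.

Request:
carry_out([
  [[0,-10,1],0],
  [[0,-20,5],0],
  [[0,-37,17],0],
  [[0,-50,32],0],
  [[0,-57,44],0],
  [[0,-60,52],0],
  [[0,-62,58],0],
  [[0,-63,62],0],
])

```text
clock: 39.5
eef_pos: [538.0, -49.7, 92.5]
orientation: [-0.005, 0.665, 0.747, -0.002]
force: [-0.7, 0.1, 2.1]
width: 0.1
```

Run:
```python
from h import *
where();go((*box(-38,-35),90,YW))
```

```text
box xy [-16.5 -34.6] z 92.5
t 39.5 p [538.  -49.7  92.5] yaw 1.688 tilt 0.6 F [-0.7  0.1  2.1] w 0.1 q [ 0.3  0.7 -0.3  1.9  0.4  0.6 -0.2]
(np.float64(516.6631990926653), np.float64(-52.69736613186425), 90, 1.6907963267948967) -> [ -0.5 -21.5   2.7] turn -0.2
```

Request:
carry_out([
  [[0,-9,0],0],
  [[0,-18,0],0],
  [[0,-18,3],0],
  [[0,-18,5],0],
  [[0,-18,7],0],
  [[0,-18,8],0],
  [[0,-18,9],0],
  [[0,-18,9],0],
])

```text
clock: 40.3
eef_pos: [519.3, -51.9, 83.4]
orientation: [-0.005, 0.665, 0.747, -0.003]
force: [-1.1, -0.1, 2.5]
width: -0.3
```

Run:
```python
from h import *
where();go()
```

```text
box xy [-35.3 -34.5] z 83.4
t 40.3 p [519.3 -51.9  83.4] yaw 1.688 tilt 0.7 F [-1.1 -0.1  2.5] w -0.3 q [ 0.3  0.7 -0.3  2.   0.5  0.5 -0.3]
```

Request:
carry_out([
  [[0,0,1],0],
  [[0,0,2],0],
  [[0,0,2],0],
  [[0,0,3],0],
  [[0,0,3],0],
])

```text
clock: 40.8
eef_pos: [519.3, -51.9, 81.7]
orientation: [-0.005, 0.664, 0.747, -0.003]
force: [-3.2, 0.6, 16.9]
width: 0.1
```

Run:
```python
from h import *
where();go()
```

```text
box xy [-35.3 -34.5] z 81.7
t 40.8 p [519.3 -51.9  81.7] yaw 1.688 tilt 0.6 F [-3.2  0.6 16.9] w 0.1 q [ 0.3  0.7 -0.3  2.   0.5  0.5 -0.3]
```

At 17 N it's on the hard stop at shut height. I'll lift off and look.

Request:
carry_out([
  [[0,0,-10],0],
  [[0,0,-30],0],
  [[0,0,-60],0],
  [[0,0,-100],0],
  [[-40,-30,-110],0],
  [[-80,-60,-110],0],
  [[-120,-85,-110],0],
  [[-140,-85,-110],0],
])

```text
clock: 41.6
eef_pos: [448.1, -205.9, 192.1]
orientation: [-0.006, 0.667, 0.745, -0.005]
force: [0.7, -0.3, 0.1]
width: -0.2
```

Run:
```python
from h import *
where();go()
a=cam('top');W=cloud(a);c=cam('scene')
b=np.array([[*inbox(p),p[2]] for p in W[160:260,220:340].reshape(-1,3)])
m=(np.abs(b[:,0])<40)&(np.abs(b[:,1])<95);q=b[m];f=np.polyfit(q[:,0],q[:,2],1);print('lid slope,z0',f,len(q))
hsv=cv2.cvtColor(a['pixels'],cv2.COLOR_RGB2HSV);o=(hsv[...,0]<22)&(hsv[...,1]>150)&(W[...,2]>60)&(W[...,2]<90)
v,u=np.nonzero(o[185:260,235:330]);p=plane(a,u.mean()+235,v.mean()+185,82);print('tab',p,inbox(p),len(u),'at start',inbox((480.3,-23)))
A=cv2.resize(a['pixels'][165:265,220:340,::-1],(400,333),interpolation=3);B=cv2.resize(c['pixels'][150:280,195:350,::-1],(400,333),interpolation=3)
cv2.imwrite('pics/k.png',np.hstack([A,B]))
```

```text
box xy [-124.4 -178.9] z 192.1
t 41.6 p [ 448.1 -205.9  192.1] yaw 1.682 tilt 0.9 F [ 0.7 -0.3  0.1] w -0.2 q [ 0.7  0.5 -0.5  2.   0.3  0.7  0.1]
lid slope,z0 [-0.  63.2] 1764
tab [480.9 -22.2  82. ] [-69.9  -0.5] 35 at start [-70.5  -1.2]
```

View pics/k.png

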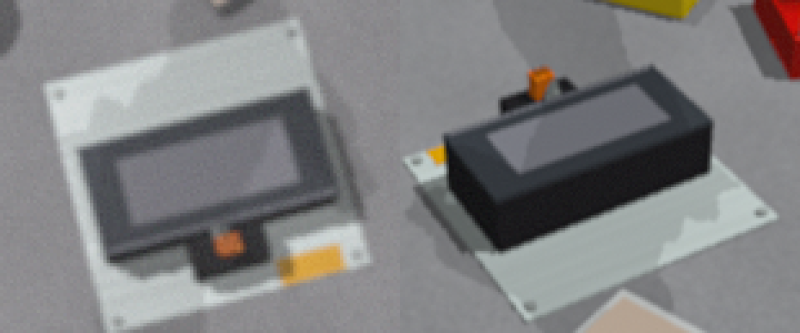

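The cover lies flat (slope 0.0, top at 63.2 mm) and the tab is back at its start position, (230,244) in the left view. I'll let the arm settle, do a last check, then hand in.

Request:
carry_out([
  [[0,0,0],0],
  [[0,0,0],0],
  [[0,0,0],0],
  [[0,0,0],0],
  [[0,0,0],0],
  [[0,0,0],0],
  [[0,0,0],0],
  [[0,0,0],0],
])

```text
clock: 42.5
eef_pos: [451.7, -205.2, 192.3]
orientation: [-0.004, 0.667, 0.745, -0.003]
force: [0.1, 0.5, -0.1]
width: 0.2
```

Run:
```python
from h import *
a=cam('top');W=cloud(a);b=np.array([[*inbox(p),p[2]] for p in W[160:260,220:340].reshape(-1,3)])
m=(np.abs(b[:,0])<40)&(np.abs(b[:,1])<95);q=b[m];print('lid',np.polyfit(q[:,0],q[:,2],1))
m=(np.hypot(W[...,0]-432,W[...,1]-322)<60)&(W[...,2]>35);n,l,st,ce=cv2.connectedComponentsWithStats(m.astype(np.uint8))
for i in range(1,n):
    if st[i,4]>15:print('spent',plane(a,*ce[i],44),np.nanmedian(W[l==i][:,2]))
print(job.job_done())
```

```text
lid [-0.  63.2]
spent [437.  294.7  44. ] 43.679658402666064
spent [429.5 347.7  44. ] 44.10296681714527
the job is handed in; nothing more can be done
None
```

The job is done and handed in at about 42.5 s on the robot's clock; no verdict is reported.

I slid the latch aside and the cover sprang fully open. The two spent cells from pockets 1 and 2 went into the red tray. All four fresh cells went into pockets 1 to 4, and the good cell in pocket 0 stayed put. I then pushed the cover over from behind and pressed it shut.

**Last checks:**
- **Cells:** just before shutting, all five tops read 52.4 to 52.8 mm (53 expected). The cells' centres were within about 3.5 mm of their pockets' centres.
- **Cover:** it lies flat at 63.2 mm with zero slope, and stayed so 0.9 s later.
- **Latch:** the tab is back within 1 mm of where it started.
- **Spent cells:** both stand inside the tray, within about 28 mm of its centre.
- **Robot:** it was clear of everything, with wrist force near zero.

**Disagreements:** the scene camera read about 3 mm lower in x than the top camera; I relied on the top camera, which matched the box. The final press reached 17 N at the hard stop, above the 5 to 8 N you suggested but well under the limits. I did not re-measure the bystanders at the end, but nothing was moved near them.

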